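Tip the finds tray onto its buffer

ROBOT

A 6-joint arm with a two-finger parallel gripper is mounted at the origin on a cart in front of the work surface, level with it; the furniture and walls round the work are solid. World frame = base frame: x ahead of the robot, y to its left, z up, the work surface at z = 0. Lengths are in m, angles in rad, forces in N, time in s.
With the tool pointing down it reaches from about 0.375 to 0.975 m from the base axis. Payload 3.8 kg.
Tool frame: the origin (TCP) lies at the very end of the fingers, on their centre line; the grasp point (between the pads) lies robot.grip_depth behind it (robot.grip_depth is the distance from the TCP to the grasp point, in m); z points along the fingers, y is the direction in which the jaws open and shut (so a half turn about z gives the same grasp; the last joint's range is limited). The gripper opens to 85 mm and grips with 20 to 120 N. Pads are 22 mm wide; open, the fingers measure 114 mm over their backs; the gripper's body (76 mm by 85 mm) begins 54 mm behind the grasp point. The pads swing forward as they close: fully open they stand 13 mm farther back than shut.
Start: joints at [-1.307, 0.264, 1.604, -0, 1.274, -0.037], TCP at [0.2, -0.645, 0.198] pointing down, gripper open.
Joint ranges: [-2.63, 2.63], [-0.94, 2.18], [0.31, 2.57], [-1.31, 4.45], [0, 2.66], [-2.55, 2.55]. Speed limits (rad/s): [2.57, 2.57, 3.14, 3.14, 3.14, 3.14].

INTERFACE

Orientations are given as a 3x3 rotation matrix whose columns are the frame's x, y, z axes.
In Python, from bench import robot, eyes gives the robot as it stands.
- The arm moves only by the tool apply_moves, never from a script. Its argument "rows" is a list that holds one entry, the list of rows, each a list of 7 numbers: the shift along the tool's x, y, z as a fraction of full scale, then the turn, a rotation vector about the tool's x, y, z as a fraction of full scale, then the finger opening in mm, from 0 to 85.4. In form: [[[dx, dy, dz, wx, wy, wz, grip], ...]]. A call has 1 to 20 rows; each row is the pose to reach, as a shift and turn from the pose commanded when the call began, along the tool's axes at that moment; what a row does not reach only later rows make up. Full scale, the value 1, is 0.1 m for a shift and pi/2 rad for a turn. A row lasts 1/10 s, in which the tool goes at most 50 mm and 8.59 degrees, less where a joint would pass 70% of its speed; a pose out of reach is approached as far as the arm can. A call with a number of a shift or a turn outside -1 to 1 is refused whole. A call with a gripper value outside its range is refused whole. The fingers move at their own pace and stop on an object; "grip_force" is the grip in N (left out, the last holds). Time passes only in rows, so rows that repeat a pose let the fingers close. It gives the time, the measured TCP pose, the force and the opening at its end, in the units of the state.
- robot.state(): the state, without advancing time (a new reading comes with each control period).
- eyes.snapshot(name): name is "side" or "top" or "wrist"; returns the picture (420x560x3 uint8, blue, green, red); there is no depth.
- eyes.camera_params(name): a dict with "mtx" (3x3 intrinsics, pixels), "T" (4x4, takes a point from camera to world coordinates); the wrist camera has in their place "mount" (4x4, takes a point from camera to tool coordinates, whose origin is the TCP and whose axes are the flange's). Camera axes: x right, y down, z forward; pixel columns grow to the right and rows downward; lengths in m; the calibration is good to about 2 mm. A picture is of the moment at which its call begins: read the wrist's pose just before it. camera_params takes no time and is no camera call.
- robot.hand_in(): hands the job in, once; it reports no verdict.
Trained networks look in the newest picture that a camera, given by its name, has taken for a name from the list of things; names that differ only in an ending like _2 or _b are one class to them, and where a whole thing is asked for, a point or a joint stands for the part that bears it (a point fixed in the world has none). Each returns a list of dicts, best first, with "conf" (0 to 1); they miss things now and then, are a little off and sometimes report something else, mostly with a low value. They report only what shows in the picture. A call takes as long as a camera call. They do not tell look-alikes from the thing itself.
- eyes.cut_out(target, camera): "mask" (420x560 bool, what is visible of it) and "xy" ([column, row] in pixels, amid what is visible of it).
The state is a dict: "time_s": time; "joint_positions": joint angles; "qvel": joint speeds; "joint_torque": joint torques, N m; "tcp_pos": TCP position; "ee_rot": TCP orientation; "force": force on the tool from outside, world axes, zero at the start; "wrist_torque": the same for the moment, N m; "gripper_width": finger opening in m.
Only numpy, scipy, OpenCV 4.12 (cv2) and the standard library are available. Lean on these libraries where they do the work, as an engineer would, in place of code of your own. Each camera call takes 0.05 s, during which the arm holds its last target. There are 200 camera calls.

TASK

Put the loose pebble from the table into the tilting tray beside the other two pebbles, on the plain floor at the end away from the press tab. Then push the tray's tab down until the tray sits on the rubber buffer and keep it pressed there with about 10 N on the buffer, never over 15, until all three pebbles have slid into the sunken bay at the tab end. Let the tray come back up to level under control without letting it snap back, and leave it with the pebbles in the bay.

Things in the scene. Friction and masses are not known exactly. Their poses are not given: they have to be found in the camera images.
- stand: fixed plywood stand of the tilting tray: base 270 x 150 x 10 mm, a cheek on each side, 85 to 105 mm high. Origin: centre of the underside, on the table. x runs along the tray toward the tab end, z up. The tray's pivot axis is parallel to the stand's y, 85 mm above the origin.
- tilt (a joint): tray tilt about its pivot, rad: 0 level (rest stop), positive with the tab end down; ends at 0.62. The tray meets the buffer somewhere between 0.40 and 0.53. A return spring lifts it to level: 0.14 N m at level plus 0.4 N m per rad, so 1.1 N at the tab when level and about 2.6 N at 0.45 rad, buffer not counted. Almost no damping: let go when tilted, it snaps back.
- pan: the tray, an aluminium pan. Origin: middle of its plain floor's top face, 9 mm above the pivot. x along it toward the tab, y across, z up. Inside x -110 to +110 mm, 100 mm wide, walls 3 mm thick and 28 mm high. Plain floor x -110 to +44; sunken bay, 3 mm deeper, x +44 to +110. The end away from the tab (x below 0) holds two pebbles at x -88 to -55, one on each side. Pebbles slide from about 0.3 rad of tilt.
- tab (a point): middle of the top face of the flat press tab outside the bay's end wall, 32 mm long by 70 mm wide, level with the rim of the walls; at (128, 0, 28) mm in the pan's frame.
- buffer_mount: steel bush 20 mm across, 6 mm high, on the stand's base under the bay, holding a screw with a rubber buffer pad 18 mm across. Origin: centre of its underside, (85, 0, 10) mm in the stand's frame. How high the screw is set is not known: the contact must be felt. The rubber gives 1 mm per 2.5 N and bottoms hard after 7 mm.
- pebble_a: grey-beige pebble 26 x 32 x 17 mm, 21 g, in the tray; origin at the centre of its underside
- pebble_b: beige pebble 28 x 32 x 16 mm, 22 g, in the tray; origin at the centre of its underside
- pebble_c: the loose pebble, brownish, 27 x 28 x 16 mm, 14 to 24 g, on the table to the right of the stand; origin at the centre of its underside
- jug: bystander: red earthenware jug 116 mm across, 122 mm high, left of the stand
- find_dish: bystander: white dish 80 x 94 x 18 mm with a find in it, between the robot and the stand
- river_stone: bystander: large river stone 47 x 93 x 39 mm, behind on the right
Things that resemble listed ones, but are neither listed nor needed, are in the scene too. What is shaped like the pebble_c but blue, red or turquoise is not meant.

How it is judged:
On the way, in this order (a step that is already met when the one before it is completed fails the run):
1. the loose pebble lies released on the plain floor in the tray, short of the bay, with the tray level (x of pebble_c in the frame of pan between -0.108 and 0.025 m and y of pebble_c in the frame of pan between -0.048 and 0.048 m and z of pebble_c in the frame of pan between -0.01 and 0.02 m and contact force between pebble_c and the fingers below 0.05 N and value of joint tilt below 0.05 rad), for 0.2 s.
2. the tray is held on the buffer with 5 to 15 N while all three pebbles are in the bay (past 44 mm along the tray) (contact force between pan and buffer_mount between 5 and 15 N and x of each of pebble_a, pebble_b, pebble_c in the frame of pan above 0.044 m), for 0.5 s.
At the end, for the whole second after the job is handed in: The tray is level again (tilt under 0.03 rad) and all three pebbles lie at rest in the sunken bay (origins past 42 mm along the tray and within 65 mm of the bay's middle) (value of joint tilt below 0.03 rad and distance between each of pebble_a, pebble_b, pebble_c and bay below 0.065 m and x of each of pebble_a, pebble_b, pebble_c in the frame of pan above 0.042 m and linear speed of each of pebble_a, pebble_b, pebble_c below 0.02 m/s); the robot touches nothing.
It fails at once if the buffer is pressed with more than 18 N (contact force between pan and buffer_mount above 18 N).
It fails at once if the fingers press on the tray with more than 22 N (contact force between the fingers and pan above 22 N).
It fails at once if the tray snaps back (rises faster than 2.5 rad/s) (velocity of joint tilt below -2.5 rad/s).
It fails at once if a bystander is moved by more than 20 mm (distance of any of jug, find_dish, river_stone from where it was at the start of the episode above 0.02 m).
It also fails if it takes over 58 s, if anything falls off the work surface, if the arm or the gripper's body presses on something with over 40 N, if the wrist force passes 120 N, or if a joint passes its speed limit or range.

## Working session

There is one attempt and no reset: what is moved stays moved. The work goes in short steps, Python scripts to look and compute and a tool call to move; the robot and the scene stay as the last step left them, time stands still between calls to the robot, and variables do not carry over. Pictures are saved under pics/ and viewed, about 8 in all and at most 12, crops included, and the job is handed in when it is done.

Besides the shell and the picture viewer there is one more tool, called after ">>>" as name(argument=value, ...), one argument or row to a line, values as JSON. apply_moves: Moves the arm, as the interface text tells. Shift numbers are shares of 0.1 m and turn numbers shares of pi/2 rad, none past 1 either way. Its arguments: {"type":"object","properties":{"rows":{"type":"array","items":{"type":"array","items":{"type":"array","items":{"type":"number"}}}},"grip_force":{"type":"number"}},"required":["rows"]}

```bash
ls; mkdir -p pics
cat > h.py <<'E'
import numpy as np, cv2
from bench import robot, eyes
def cam(n):
    p=eyes.camera_params(n); K=np.array(p["mtx"])
    if "T" in p: T=np.array(p["T"])
    else:
        s=robot.state(); W=np.eye(4); W[:3,:3]=s["ee_rot"]; W[:3,3]=s["tcp_pos"]; T=W@np.array(p["mount"])
    return K,T
def ray(K,T,px):
    d=T[:3,:3]@np.linalg.inv(K)@[px[0],px[1],1]; return T[:3,3],d/np.linalg.norm(d)
def atz(K,T,px,z):
    o,d=ray(K,T,px); return o+d*(z-o[2])/d[2]
def tri(rays):
    A=sum(np.eye(3)-np.outer(d,d) for o,d in rays); b=sum((np.eye(3)-np.outer(d,d))@o for o,d in rays)
    return np.linalg.solve(A,b)
def proj(K,T,p):
    q=T[:3,:3].T@(np.asarray(p)-T[:3,3]); q=K@q; return q[:2]/q[2]
E
python3 - <<'E'
from h import *
np.set_printoptions(precision=4,suppress=True)
print(robot.grip_depth)
s=robot.state(); print(s["tcp_pos"],s["ee_rot"],s["time_s"],s["force"])
ims=[]
for c in ("top","side"):
    im=eyes.snapshot(c); cv2.imwrite(f"pics/{c}0.png",im); K,T=cam(c); print(c,T[:3,3],T[:3,2])
    for n in ("stand","pan","tab","pebble_a","pebble_c","buffer_mount","jug","find_dish","river_stone"):
        for r in eyes.cut_out(n,c)[:4]:
            print(n,round(r["conf"],2),r["xy"],r["mask"].sum(),atz(K,T,r["xy"],0.01))
E
```

```text
pics
0.0187
[ 0.1998 -0.6439  0.1963] [[ 0.9551  0.2963 -0.0006]
 [ 0.2963 -0.9551  0.0022]
 [ 0.0001 -0.0023 -1.    ]] 0.0 [ 0.1403  0.7904 -0.695 ]
top [ 0.4108 -0.0402  1.1431] [ 0.1268 -0.0047 -0.9919]
stand 0.93 [246.8, 190.3] 7296 [0.5971 0.0196 0.01  ]
pan 0.58 [242.8, 191.6] 5870 [0.5941 0.0293 0.01  ]
tab 0.83 [243.7, 187.7] 5751 [0.6036 0.027  0.01  ]
pebble_a 0.68 [240.6, 147.5] 98 [0.7035 0.0334 0.01  ]
pebble_a 0.67 [375.3, 231.6] 110 [ 0.491  -0.2868  0.01  ]
pebble_a 0.58 [369.6, 262.5] 74 [ 0.4178 -0.2698  0.01  ]
pebble_a 0.47 [367.2, 205.1] 78 [ 0.5553 -0.2703  0.01  ]
pebble_c 0.68 [240.6, 147.5] 98 [0.7035 0.0334 0.01  ]
pebble_c 0.67 [375.3, 231.6] 110 [ 0.491  -0.2868  0.01  ]
pebble_c 0.58 [369.6, 262.5] 74 [ 0.4178 -0.2698  0.01  ]
pebble_c 0.47 [367.2, 205.1] 78 [ 0.5553 -0.2703  0.01  ]
jug 0.96 [125.9, 257.4] 2104 [0.4413 0.3087 0.01  ]
find_dish 0.91 [325.9, 271.4] 1408 [ 0.3989 -0.1653  0.01  ]
river_stone 0.63 [362.8, 150.3] 612 [ 0.6907 -0.2655  0.01  ]
river_stone 0.42 [247.9, 190.4] 7167 [0.5968 0.0169 0.01  ]
river_stone 0.32 [328.6, 271.8] 1355 [ 0.
[... 185 characters left out ...]
tab 0.79 [298.2, 203.0] 3603 [0.5826 0.1686 0.01  ]
pebble_a 0.67 [283.8, 325.1] 142 [ 0.5587 -0.2698  0.01  ]
pebble_a 0.58 [281.9, 351.6] 134 [ 0.5576 -0.3316  0.01  ]
pebble_a 0.57 [213.0, 324.6] 113 [ 0.4192 -0.272   0.01  ]
pebble_c 0.67 [283.8, 325.1] 142 [ 0.5587 -0.2698  0.01  ]
pebble_c 0.58 [281.9, 351.6] 134 [ 0.5576 -0.3316  0.01  ]
pebble_c 0.57 [213.0, 324.6] 113 [ 0.4192 -0.272   0.01  ]
buffer_mount 0.23 [300.9, 201.7] 3548 [0.5902 0.1754 0.01  ]
jug 0.91 [245.7, 165.8] 1331 [0.4083 0.3909 0.01  ]
find_dish 0.8 [204.7, 288.0] 1218 [ 0.383  -0.1717  0.01  ]
river_stone 0.64 [351.7, 321.2] 855 [ 0.6919 -0.2567  0.01  ]
river_stone 0.17 [249.3, 167.1] 1296 [0.4211 0.3819 0.01  ]
```

Run:
```python
from h import *
a=cv2.imread("pics/top0.png"); b=cv2.imread("pics/side0.png")
a=cv2.resize(a[110:310,170:430],None,fx=2.3,fy=2.3,interpolation=cv2.INTER_CUBIC)
b=cv2.resize(b[140:380,170:420],None,fx=2.3,fy=2.3,interpolation=cv2.INTER_CUBIC)
cv2.imwrite("pics/t1.png",a);cv2.imwrite("pics/s1.png",b)
```

```text
(no output)
```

View pics/t1.png

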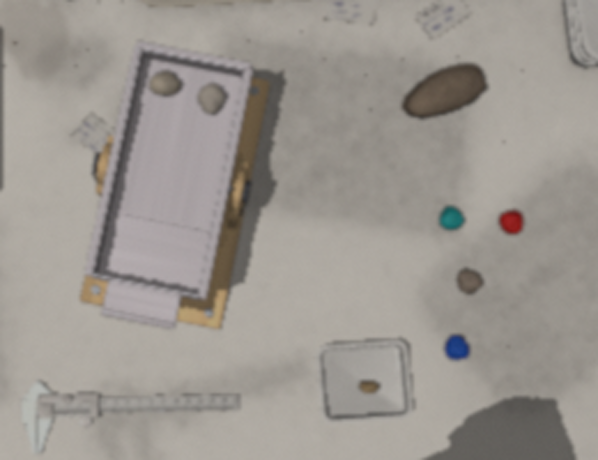

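View pics/s1.png

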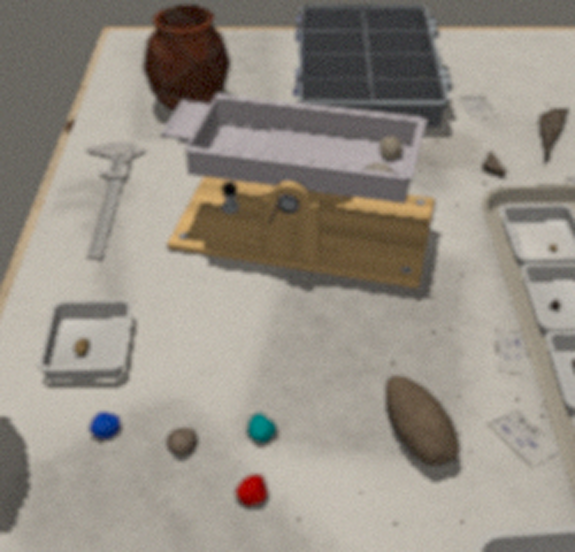

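The top crop shows the tray with its tab towards the robot (tab ~ (140,305) in the crop). Pebbles a and b lie at the far end, at (165,82) and (211,98). Brown pebble_c is at (469,281), between the teal, red and blue decoys. The side crop agrees, with c at (181,441) and the buffer's black pad at (229,188).

Run:
```python
from h import *
np.set_printoptions(precision=4,suppress=True)
Kt,Tt=cam("top");Ks,Ts=cam("side")
t=lambda u,v:(170+(u+.5)/2.3-.5,110+(v+.5)/2.3-.5); s=lambda u,v:(170+(u+.5)/2.3-.5,140+(v+.5)/2.3-.5)
# match pairs
prs={"c":((469,281),(181,441)),"farright":((252,68),(425,119)),"nearleft":((90,275),(224,98)) ,"nearright":((205,297),(187,150)),"buf":None}
for k,v in prs.items():
    if v: 
        r=[ray(Kt,Tt,t(*v[0])),ray(Ks,Ts,s(*v[1]))]; p=tri(r); print(k,p,[np.linalg.norm(np.cross(p-o,d)) for o,d in r])
for p in [(140,42),(252,68),(205,297),(90,275),(140,305),(104,283),(182,295),(175,326),(105,314)]: print(p,atz(Kt,Tt,t(*p),.122))
for p in [(165,82),(211,98)]: print(p,atz(Kt,Tt,t(*p),.10))
print("buf side",atz(Ks,Ts,s(229,186),.04),"c",atz(Kt,Tt,t(469,281),.008))
im=eyes.snapshot("top")
for n in ("tab","pebble_c"):
    pass
r=eyes.cut_out("tab","top")[0]; c=cv2.findContours(r["mask"].astype(np.uint8),0,2)[0]; c=max(c,key=cv2.contourArea); R=cv2.minAreaRect(np.float32([atz(Kt,Tt,p[0],.122)[:2] for p in c])); print(R)
```

```text
c [ 0.4905 -0.2837  0.006 ] [np.float64(0.00016979105796389492), np.float64(0.00016979105796404546)]
farright [ 0.6898 -0.0582  0.1834] [np.float64(0.014649561386249888), np.float64(0.014649561386250029)]
nearleft [0.4998 0.0979 0.1175] [np.float64(0.004346445076375088), np.float64(0.004346445076374984)]
nearright [ 0.4734 -0.0107  0.1204] [np.float64(0.0009610304811659532), np.float64(0.0009610304811660206)]
(140, 42) [0.7193 0.0479 0.122 ]
(252, 68) [ 0.6915 -0.0596  0.122 ]
(205, 297) [ 0.4724 -0.011   0.122 ]
(90, 275) [0.4951 0.0966 0.122 ]
(140, 305) [0.4661 0.0499 0.122 ]
(104, 283) [0.4873 0.0835 0.122 ]
(182, 295) [0.4747 0.0105 0.122 ]
(175, 326) [0.4459 0.0174 0.122 ]
(105, 314) [0.4583 0.0827 0.122 ]
(165, 82) [0.6851 0.0256 0.1   ]
(211, 98) [ 0.6682 -0.0192  0.1   ]
buf side [0.5106 0.04   0.04  ] c [ 0.4905 -0.2832  0.008 ]
((0.5802260637283325, 0.023978836834430695), (0.11950567364692688, 0.26834729313850403), 77.30592346191406)
```

>>> apply_moves(
  rows=[
    [[0.5, -0.33, 0, 0, 0, 0, 60], [0.96, -0.64, 0, 0, 0, 0, 60], [0.96, -0.64, 0, 0, 0, 0, 60]],
  ],
  grip_force=25,
)

```text
time_s: 1.4
tcp_pos: [0.2749, -0.5519, 0.1976]
ee_rot: [[0.954, 0.298, 0.001], [0.298, -0.954, 0.002], [0.001, -0.002, -1.0]]
force: [-0.3, 0.4, -1.5]
gripper_width: 0.0597
```

>>> apply_moves(
  rows=[
    [[0.5, -0.33, 0, 0, 0, 0, 60], [0.96, -0.64, 0, 0, 0, 0, 60], [0.96, -0.64, 0, 0, 0, 0, 60]],
  ],
)

```text
time_s: 1.7
tcp_pos: [0.3476, -0.4626, 0.1979]
ee_rot: [[0.954, 0.299, 0.001], [0.299, -0.954, 0.001], [0.001, -0.001, -1.0]]
force: [-1.1, -0.8, 0.2]
gripper_width: 0.06
```

>>> apply_moves(
  rows=[
    [[0.5, -0.33, 0, 0, 0, 0, 60], [0.96, -0.64, 0.3, 0, 0, 0.09, 60], [0.96, -0.64, 0.3, 0, 0, 0.18, 60], [0.96, -0.64, 0.3, 0, 0, 0.27, 60], [0.96, -0.64, 0.3, 0, 0, 0.329, 60], [0.96, -0.64, 0.3, 0, 0, 0.329, 60]],
  ],
)

```text
time_s: 2.3
tcp_pos: [0.4182, -0.3764, 0.1677]
ee_rot: [[0.977, -0.214, -0.0], [-0.214, -0.977, -0.001], [-0.0, 0.001, -1.0]]
force: [0.8, 0.5, -0.3]
gripper_width: 0.0605
```

```bash
cat >> h.py <<'E'
np.set_printoptions(precision=4,suppress=True)
def shift(target):
    s=robot.state(); R=np.array(s["ee_rot"]); return (R.T@(np.asarray(target)-s["tcp_pos"]))/0.1
u=np.array([-.9766,.215,0]); v=np.array([-.215,-.9766,0]); C=np.array([.5946,.0185,.094])
E
python3 - <<'E'
from h import *
s=robot.state(); print(s["time_s"],s["tcp_pos"],s["ee_rot"])
print(shift([.4905,-.2835,.14]))
K,T=cam("wrist"); im=eyes.snapshot("wrist"); cv2.imwrite("pics/w1.png",im)
print(proj(K,T,[.4905,-.2835,.008]),T[:3,3],T[:3,2])
for r in eyes.cut_out("pebble_c","wrist"): print(r["conf"],r["xy"],atz(K,T,r["xy"],.008),im[r["mask"]].mean(0))
E
```

```text
2.3 [ 0.4182 -0.3764  0.1677] [[ 0.9769 -0.2139 -0.0002]
 [-0.2139 -0.9769 -0.0006]
 [-0.0001  0.0007 -1.    ]]
[ 0.5075 -1.0624  0.276 ]
[168.3241 133.8699] [ 0.4912 -0.3921  0.3442] [-0.286   0.0624 -0.9562]
0.93 [171.5, 136.7] [ 0.4873 -0.2857  0.008 ] [106.6558 122.9705 144.1078]
0.87 [130.7, 65.7] [ 0.556  -0.2686  0.008 ] [139.8762 144.7927  17.3351]
0.81 [201.9, 52.6] [ 0.5526 -0.3352  0.008 ] [ 22.8791  29.2575 192.6996]
0.69 [175.5, 200.8] [ 0.425  -0.2701  0.008 ] [172.7505 101.1199  81.9323]
```

>>> apply_moves(
  rows=[
    [[0.25, -0.5, 0.1, 0, 0, 0, 60], [0.49, -1.0, 0.4, 0, 0, 0, 60], [0.49, -1.0, 0.68, 0, 0, 0, 60], [0.49, -1.0, 0.68, 0, 0, 0, 60]],
  ],
)

```text
time_s: 2.8
tcp_pos: [0.4849, -0.2851, 0.0947]
ee_rot: [[0.978, -0.21, -0.008], [-0.21, -0.978, 0.005], [-0.009, -0.004, -1.0]]
force: [-0.7, -0.4, -1.0]
gripper_width: 0.06
```

Run:
```python
from h import *
Kt,Tt=cam("top"); Ks,Ts=cam("side")
K,T=cam("wrist"); im=eyes.snapshot("wrist"); cv2.imwrite("pics/w2.png",im)
for r in eyes.cut_out("pebble_c","wrist")[:4]:
    print(r["conf"],r["xy"],atz(K,T,r["xy"],.008),im[r["mask"]].mean(0))
    m=r["mask"].astype(np.uint8); c=max(cv2.findContours(m,0,2)[0],key=cv2.contourArea); print(cv2.minAreaRect(np.float32([atz(K,T,p[0],.008)[:2] for p in c])))
    print(tri([ray(K,T,r["xy"]),ray(Ks,Ts,(248.4,331.5))]))
p=[.488,-.285,.003]
print(robot.state()["tcp_pos"],shift(p))
```

```text
0.82 [276.1, 276.3] [ 0.4222 -0.2691  0.008 ] [152.6234  88.1478  67.0474]
((0.42326807975769043, -0.2691771686077118), (0.025915030390024185, 0.026797551661729813), 77.93932342529297)
[ 0.4694 -0.287   0.0387]
0.8 [236.7, 117.9] [ 0.5568 -0.2684  0.008 ] [126.5699 131.117   15.3425]
((0.5572807788848877, -0.2687312364578247), (0.026061806827783585, 0.025907834991812706), 67.50066375732422)
[ 0.5234 -0.275   0.0044]
0.75 [324.8, 105.4] [ 0.5517 -0.334   0.008 ] [ 13.9723  17.595  144.2066]
((0.5526931881904602, -0.3308849036693573), (0.025768110528588295, 0.02604677900671959), 80.83695220947266)
[ 0.5266 -0.3306  0.0656]
0.59 [278.1, 197.5] [ 0.4904 -0.2855  0.008 ] [ 93.9813 109.0362 128.6215]
((0.49166977405548096, -0.2839300036430359), (0.02627888135612011, 0.02593800611793995), 31.246768951416016)
[ 0.4906 -0.2856  0.0082]
[ 0.4867 -0.2888  0.0991] [ 0.0071 -0.0399  0.9612]
```

View pics/w2.png

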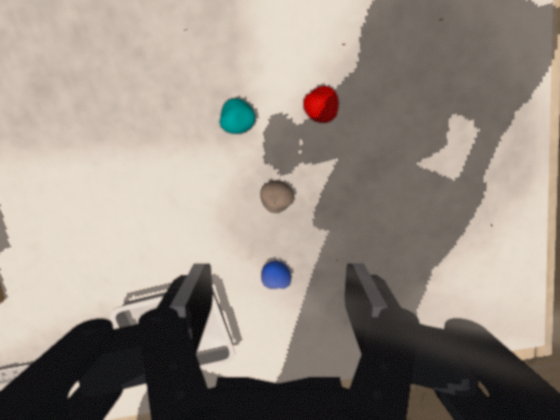

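>>> apply_moves(
  rows=[
    [[0.02, -0.04, 0.3, 0, 0, 0, 55], [0.02, -0.04, 0.6, 0, 0, 0, 55], [0.02, -0.04, 0.8, 0, 0, 0, 50], [0.02, -0.04, 0.97, 0, 0, 0, 50], [0.02, -0.04, 0.97, 0, 0, 0, 50], [0.02, -0.04, 0.97, 0, 0, 0, 15], [0.02, -0.04, 0.97, 0, 0, 0, 15], [0.02, -0.04, 0.97, 0, 0, 0, 15], [0.02, -0.04, 0.97, 0, 0, 0, 15], [0.02, -0.04, 0.97, 0, 0, 0, 15]],
  ],
)

```text
time_s: 3.9
tcp_pos: [0.4907, -0.2856, 0.0034]
ee_rot: [[0.977, -0.214, 0.001], [-0.214, -0.977, -0.001], [0.001, 0.0, -1.0]]
force: [-0.2, -0.4, 0.4]
gripper_width: 0.0152
```

>>> apply_moves(
  rows=[
    [[0, 0, -0.2, 0, 0, 0, 15], [0, 0, -0.6, 0, 0, 0, 15], [0, 0, -1, 0, 0, 0, 15], [0, 0, -1, 0, 0, 0, 15]],
  ],
)

```text
time_s: 4.3
tcp_pos: [0.4949, -0.2881, 0.1098]
ee_rot: [[0.977, -0.214, 0.01], [-0.214, -0.977, -0.007], [0.012, 0.004, -1.0]]
force: [0.1, -0.1, -0.4]
gripper_width: 0.0153
```

Run:
```python
from h import *
print(robot.state()["tcp_pos"])
im=eyes.snapshot("wrist"); im2=eyes.snapshot("side")[100:400,150:450]
cv2.imwrite("pics/w3.png",np.hstack([cv2.resize(im,(400,300)),cv2.resize(im2,(300,300))]))
```

```text
[ 0.4949 -0.2881  0.1098]
```

View pics/w3.png

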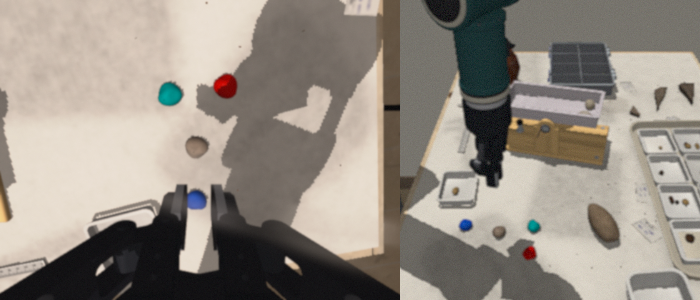

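The grasp missed. The fingers closed to 15 mm and the pebble is still on the table at about (196,147), so the tips were too high. I'll re-measure, then go lower and feel for the table.

Run:
```python
from h import *
Ks,Ts=cam("side")
K,T=cam("wrist"); im=eyes.snapshot("wrist"); S=eyes.snapshot("side")
best=[]
for r in eyes.cut_out("pebble_c","wrist"):
    print(r["conf"],r["xy"],atz(K,T,r["xy"],.008),im[r["mask"]].mean(0))
for r in eyes.cut_out("pebble_c","side"):
    print(r["conf"],r["xy"],atz(Ks,Ts,r["xy"],.008),S[r["mask"]].mean(0))
s=robot.state();print(s["tcp_pos"],s["force"],s["ee_rot"],shift([.4905,-.2855,.02]))
```

```text
0.93 [237.6, 128.7] [ 0.5563 -0.2676  0.008 ] [128.3733 133.0594  17.3431]
0.78 [321.9, 113.8] [ 0.5532 -0.3339  0.008 ] [ 12.518   15.6741 135.2537]
0.73 [277.3, 202.4] [ 0.4915 -0.285   0.008 ] [ 97.3064 112.3256 131.9962]
0.66 [248.8, 330.0] [ 0.491  -0.2818  0.008 ] [ 86.12   99.048 111.768]
0.64 [283.4, 353.9] [ 0.5604 -0.335   0.008 ] [ 22.0467  24.7467 117.4267]
0.61 [282.3, 324.6] [ 0.5556 -0.2669  0.008 ] [122.9478 126.3881  32.4925]
0.6 [213.7, 323.4] [ 0.4195 -0.2672  0.008 ] [146.5763  76.9322  42.5593]
0.55 [204.7, 288.9] [ 0.3829 -0.1725  0.008 ] [159.0932 166.9268 171.1093]
0.41 [338.3, 207.0] [0.6942 0.1523 0.008 ] [104.1392 118.0253 128.0886]
[ 0.4889 -0.2844  0.1007] [-0.6594 -0.8005 -0.4468] [[ 0.9768 -0.2142 -0.003 ]
 [-0.2142 -0.9768  0.0019]
 [-0.0033 -0.0012 -1.    ]] [0.0205 0.0081 0.8073]
```

>>> apply_moves(
  rows=[
    [[0, 0, 0.3, 0, 0, 0, 50], [0, 0, 0.6, 0, 0, 0, 40], [0, 0, 0.8, 0, 0, 0, 40], [0, 0, 1, 0, 0, 0, 40], [0, 0, 1, 0, 0, 0, 40], [0, 0, 1, 0, 0, 0, 36]],
  ],
)

```text
time_s: 5.2
tcp_pos: [0.4892, -0.2846, 0.0015]
ee_rot: [[0.977, -0.214, -0.003], [-0.214, -0.977, 0.002], [-0.003, -0.001, -1.0]]
force: [0.4, -0.8, 0.1]
gripper_width: 0.0361
```

>>> apply_moves(
  rows=[
    [[0, 0, 0.01, 0, 0, 0, 36], [0, 0, 0.02, 0, 0, 0, 36], [0, 0, 0.03, 0, 0, 0, 36], [0, 0, 0.03, 0, 0, 0, 36]],
  ],
)

```text
time_s: 5.6
tcp_pos: [0.4906, -0.2855, 0.0003]
ee_rot: [[0.977, -0.214, 0.001], [-0.214, -0.977, -0.001], [0.001, 0.0, -1.0]]
force: [-0.0, 0.7, -0.3]
gripper_width: 0.0359
```

No contact yet, so I'll keep going lower in small steps.

>>> apply_moves(
  rows=[
    [[0, 0, 0.01, 0, 0, 0, 36], [0, 0, 0.02, 0, 0, 0, 36], [0, 0, 0.03, 0, 0, 0, 36], [0, 0, 0.03, 0, 0, 0, 36]],
  ],
)

```text
time_s: 6.0
tcp_pos: [0.4901, -0.2852, -0.0036]
ee_rot: [[0.977, -0.214, -0.0], [-0.214, -0.977, 0.0], [-0.0, -0.0, -1.0]]
force: [-0.1, 0.8, -0.1]
gripper_width: 0.0356
```

>>> apply_moves(
  rows=[
    [[0, 0, 0.01, 0, 0, 0, 36], [0, 0, 0.02, 0, 0, 0, 36], [0, 0, 0.02, 0, 0, 0, 36]],
  ],
)

```text
time_s: 6.3
tcp_pos: [0.4901, -0.2852, -0.0055]
ee_rot: [[0.977, -0.214, -0.0], [-0.214, -0.977, 0.0], [-0.0, -0.0, -1.0]]
force: [0.4, -0.2, -0.4]
gripper_width: 0.036
```

>>> apply_moves(
  rows=[
    [[0, 0, 0, 0, 0, 0, 30], [0, 0, 0, 0, 0, 0, 10], [0, 0, 0, 0, 0, 0, 10], [0, 0, 0, 0, 0, 0, 10], [0, 0, 0, 0, 0, 0, 10]],
  ],
)

```text
time_s: 6.8
tcp_pos: [0.4903, -0.2853, -0.0053]
ee_rot: [[0.977, -0.214, 0.0], [-0.214, -0.977, -0.0], [0.0, 0.0, -1.0]]
force: [-0.7, 0.1, 0.1]
gripper_width: 0.0099
```

Run:
```python
from h import *
im=eyes.snapshot("wrist"); im2=eyes.snapshot("side")[220:380,170:340]
cv2.imwrite("pics/w4.png",np.hstack([cv2.resize(im[120:420,100:460],(432,360)),cv2.resize(im2,(360,360),interpolation=cv2.INTER_CUBIC)]))
```

```text
(no output)
```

View pics/w4.png

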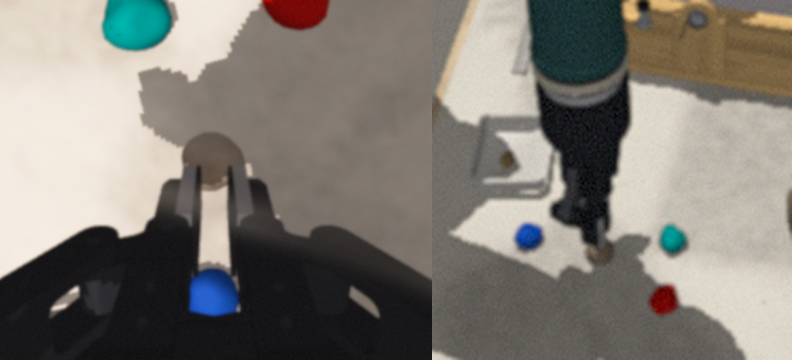

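Run:
```python
from h import *
K,T=cam("wrist"); s=robot.state(); R=np.array(s["ee_rot"]); p=np.array(s["tcp_pos"])
print(s["tcp_pos"],s["joint_positions"],np.array(eyes.camera_params("wrist")["mount"]))
for dx in (-.011,0,.011):
  print(dx,[proj(K,T,p+R@[dx,0.005,dz])[:].round(0) for dz in (-.03,-.02,-.01,0,.01)])
im=eyes.snapshot("wrist")
for r in eyes.cut_out("pebble_c","wrist"): 
    ys,xs=np.where(r["mask"]); print(r["conf"],r["xy"],atz(K,T,r["xy"],.008),xs.min(),xs.max(),ys.min(),ys.max(),"bottom",atz(K,T,(r["xy"][0],ys.min()),.006))
print(proj(K,T,[.491,-.285,0]),proj(K,T,[.491,-.285,.016]),"edge", proj(K,T,[.491+.013,-.288,.008]))
im2=eyes.snapshot("side");Ks,Ts=cam("side")
print(proj(Ks,Ts,p),proj(Ks,Ts,[.4905,-.285,.008]))
for r in eyes.cut_out("pebble_c","side"): print(r["xy"],im2[r["mask"]].mean(0), atz(Ks,Ts,r["xy"],.008))
```

```text
[ 0.4903 -0.2853 -0.0053] [-0.571   0.2715  2.0068 -0.      0.8633  1.2158] [[-0.001  -0.9562 -0.2926  0.0746]
 [ 1.     -0.0009 -0.0004 -0.0002]
 [ 0.0001 -0.2926  0.9562 -0.1765]
 [ 0.      0.      0.      1.    ]]
-0.011 [array([289., 292.]), array([289., 282.]), array([288., 273.]), array([288., 265.]), array([287., 258.])]
0 [array([289., 272.]), array([289., 263.]), array([288., 255.]), array([288., 247.]), array([287., 241.])]
0.011 [array([290., 251.]), array([289., 242.]), array([288., 235.]), array([288., 229.]), array([287., 223.])]
0.96 [278.1, 253.2] [ 0.4925 -0.2855  0.008 ] 252 303 231 279 bottom [ 0.5038 -0.288   0.006 ]
0.82 [279.8, 363.2] [ 0.4246 -0.2715  0.008 ] 258 298 344 382 bottom [ 0.436 -0.274  0.006]
0.64 [211.3, 135.9] [ 0.5577 -0.2678  0.008 ] 185 243 106 163 bottom [ 0.5707 -0.271   0.006 ]
0.64 [348.5, 115.2] [ 0.5531 -0.3321  0.008 ] 318 374 86 145 bottom [ 0.5656 -0.3345  0.006 ]
[277.8262 249.9425] [277.7851 262.7183] edge [278.0535 232.0696]
[248.6785 335.9715] [248.3593 331.2999]
[280.6, 354.2] [ 19.4155  21.6549 105.493 ] [ 0.5553 -0.3358  0.008 ]
[339.0, 206.8] [107.9091 120.8523 130.7727] [0.6962 0.1534 0.008 ]
[213.7, 324.6] [147.9485  82.4706  51.0515] [ 0.4201 -0.2702  0.008 ]
```

Both views put the real fingertips roughly 20 mm short of the nominal TCP. I'll open the gripper, go deeper and watch the force.

>>> apply_moves(
  rows=[
    [[0, 0, 0, 0, 0, 0, 40], [0, 0, 0, 0, 0, 0, 40], [0, 0, 0, 0, 0, 0, 40], [0, 0, 0.05, 0, 0, 0, 40], [0, 0, 0.08, 0, 0, 0, 40], [0, 0, 0.08, 0, 0, 0, 40]],
  ],
)

```text
time_s: 7.7
tcp_pos: [0.4895, -0.2849, -0.0142]
ee_rot: [[0.977, -0.214, -0.001], [-0.214, -0.977, 0.001], [-0.002, -0.001, -1.0]]
force: [0.6, -0.2, 0.0]
gripper_width: 0.04
```

>>> apply_moves(
  rows=[
    [[0, 0, 0.01, 0, 0, 0, 40], [0, 0, 0.02, 0, 0, 0, 40], [0, 0, 0.02, 0, 0, 0, 40]],
  ],
)

```text
time_s: 8.0
tcp_pos: [0.4902, -0.2853, -0.0155]
ee_rot: [[0.977, -0.214, -0.0], [-0.214, -0.977, 0.0], [-0.0, -0.0, -1.0]]
force: [0.8, 0.1, -1.6]
gripper_width: 0.0399
```

>>> apply_moves(
  rows=[
    [[0, 0, 0.01, 0, 0, 0, 40], [0, 0, 0.02, 0, 0, 0, 40], [0, 0, 0.02, 0, 0, 0, 40]],
  ],
)

```text
time_s: 8.3
tcp_pos: [0.4902, -0.2853, -0.0174]
ee_rot: [[0.977, -0.214, -0.0], [-0.214, -0.977, 0.0], [-0.0, -0.0, -1.0]]
force: [0.1, 0.3, 0.3]
gripper_width: 0.04
```

>>> apply_moves(
  rows=[
    [[0, 0, 0, 0, 0, 0, 30], [0, 0, 0, 0, 0, 0, 10], [0, 0, 0, 0, 0, 0, 10], [0, 0, 0, 0, 0, 0, 10], [0, 0, 0, 0, 0, 0, 10]],
  ],
)

```text
time_s: 8.8
tcp_pos: [0.4903, -0.2854, -0.0173]
ee_rot: [[0.977, -0.214, 0.0], [-0.214, -0.977, -0.0], [0.0, 0.0, -1.0]]
force: [-0.2, 0.0, 0.0]
gripper_width: 0.0099
```

Run:
```python
from h import *
im=eyes.snapshot("wrist")
K,T=cam("wrist")
for r in eyes.cut_out("pebble_c","wrist"): print(r["conf"],r["xy"],atz(K,T,r["xy"],.008),im[r["mask"]].mean(0))
im2=eyes.snapshot("side")[270:370,200:300]
cv2.imwrite("pics/w5.png",np.hstack([cv2.resize(im[120:420,100:460],(432,360)),cv2.resize(im2,(360,360),interpolation=cv2.INTER_CUBIC)]))
```

```text
0.81 [278.5, 372.7] [ 0.4288 -0.2717  0.008 ] [132.8723  62.4427  25.6456]
0.78 [210.5, 139.8] [ 0.5566 -0.2694  0.008 ] [141.6785 146.6513  14.001 ]
0.59 [276.2, 258.4] [ 0.4953 -0.2852  0.008 ] [72.9589 83.1445 96.9193]
0.58 [355.0, 116.0] [ 0.5529 -0.3325  0.008 ] [ 11.8295  14.4491 124.9143]
```

View pics/w5.png

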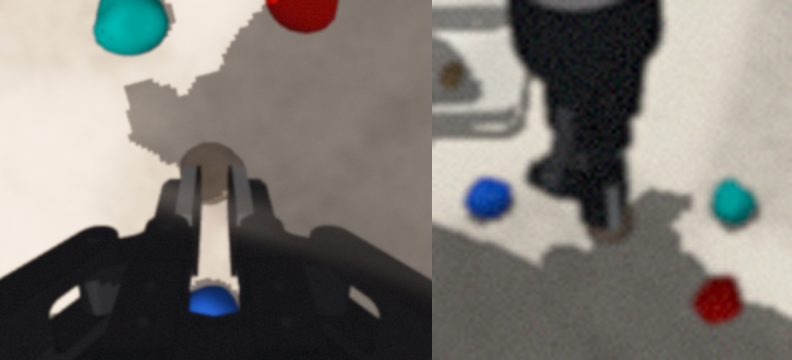

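The pads still sit on top of the pebble: the tip edge is at crop row 165 and the pebble at 172. Using the pad's front edge (x +11 mm), the tip works out about 34 mm short of the TCP. I'll go deeper in small steps.

>>> apply_moves(
  rows=[
    [[0, 0, 0, 0, 0, 0, 40], [0, 0, 0, 0, 0, 0, 40], [0, 0, 0, 0, 0, 0, 40], [0, 0, 0.03, 0, 0, 0, 40], [0, 0, 0.06, 0, 0, 0, 40], [0, 0, 0.06, 0, 0, 0, 40]],
  ],
)

```text
time_s: 9.55
tcp_pos: [0.4897, -0.285, -0.0241]
ee_rot: [[0.977, -0.214, -0.001], [-0.214, -0.977, 0.001], [-0.001, -0.0, -1.0]]
force: [-0.3, -1.0, 0.3]
gripper_width: 0.0395
```

>>> apply_moves(
  rows=[
    [[0, 0, 0.01, 0, 0, 0, 40], [0, 0, 0.02, 0, 0, 0, 40], [0, 0, 0.03, 0, 0, 0, 40], [0, 0, 0.03, 0, 0, 0, 40]],
  ],
)

```text
time_s: 9.95
tcp_pos: [0.4902, -0.2853, -0.0265]
ee_rot: [[0.977, -0.214, -0.0], [-0.214, -0.977, 0.0], [-0.0, -0.0, -1.0]]
force: [1.2, -0.2, -0.3]
gripper_width: 0.0402
```

>>> apply_moves(
  rows=[
    [[0, 0, 0.01, 0, 0, 0, 40], [0, 0, 0.02, 0, 0, 0, 40], [0, 0, 0.02, 0, 0, 0, 40]],
  ],
)

```text
time_s: 10.25
tcp_pos: [0.4901, -0.2852, -0.0285]
ee_rot: [[0.977, -0.214, -0.0], [-0.214, -0.977, 0.0], [-0.0, -0.0, -1.0]]
force: [-0.5, -0.0, -0.3]
gripper_width: 0.0397
```

>>> apply_moves(
  rows=[
    [[0, 0, 0.01, 0, 0, 0, 40], [0, 0, 0.02, 0, 0, 0, 40], [0, 0, 0.02, 0, 0, 0, 40]],
  ],
)

```text
time_s: 10.55
tcp_pos: [0.4901, -0.2852, -0.0305]
ee_rot: [[0.977, -0.214, -0.0], [-0.214, -0.977, 0.0], [-0.0, -0.0, -1.0]]
force: [-0.7, 0.4, -0.1]
gripper_width: 0.0398
```

>>> apply_moves(
  rows=[
    [[0, 0, 0.01, 0, 0, 0, 40], [0, 0, 0.02, 0, 0, 0, 40], [0, 0, 0.02, 0, 0, 0, 40]],
  ],
)

```text
time_s: 10.85
tcp_pos: [0.4901, -0.2852, -0.0325]
ee_rot: [[0.977, -0.214, -0.0], [-0.214, -0.977, 0.0], [-0.0, -0.0, -1.0]]
force: [-0.3, 0.7, -0.7]
gripper_width: 0.0397
```

>>> apply_moves(
  rows=[
    [[0, 0, 0, 0, 0, 0, 30], [0, 0, 0, 0, 0, 0, 10], [0, 0, 0, 0, 0, 0, 10], [0, 0, 0, 0, 0, 0, 10]],
  ],
)

```text
time_s: 11.25
tcp_pos: [0.4904, -0.2852, -0.0321]
ee_rot: [[0.977, -0.214, 0.0], [-0.214, -0.977, 0.0], [0.0, -0.0, -1.0]]
force: [-0.3, 2.5, 2.0]
gripper_width: 0.0247
```

Gripped at 24.7 mm. The fingertips really lie about 33 mm behind the reported TCP. Lifting.

>>> apply_moves(
  rows=[
    [[0, 0, -0.03, 0, 0, 0, 10], [0, 0, -0.06, 0, 0, 0, 10], [0, 0, -0.3, 0, 0, 0, 10], [0, 0, -0.6, 0, 0, 0, 10], [0, 0, -1, 0, 0, 0, 10], [0, 0, -1, 0, 0, 0, 10]],
  ],
)

```text
time_s: 11.85
tcp_pos: [0.4948, -0.2884, 0.0743]
ee_rot: [[0.977, -0.214, 0.01], [-0.214, -0.977, -0.007], [0.011, 0.004, -1.0]]
force: [0.9, -0.4, 1.2]
gripper_width: 0.0245
```

>>> apply_moves(
  rows=[
    [[0, 0, -0.4, 0, 0, 0, 10], [0, 0, -0.8, 0, 0, 0, 10], [0, 0, -1, 0, 0, 0, 10], [0, 0, -1, 0, 0, 0, 10]],
  ],
)

```text
time_s: 12.25
tcp_pos: [0.4927, -0.2871, 0.1719]
ee_rot: [[0.977, -0.214, 0.007], [-0.214, -0.977, -0.004], [0.007, 0.003, -1.0]]
force: [0.1, -0.1, 0.0]
gripper_width: 0.0249
```

Run:
```python
from h import *
s=robot.state();p=s["tcp_pos"];R=np.array(s["ee_rot"]);print(s["time_s"],p,s["gripper_width"],s["force"])
K,T=cam("wrist"); im=eyes.snapshot("wrist"); Ks,Ts=cam("side"); S=eyes.snapshot("side")
print("wrist tcp proj",proj(K,T,p))
for r in eyes.cut_out("pebble_c","wrist"):
    print(r["conf"],r["xy"],im[r["mask"]].mean(0),r["mask"].sum())
for r in eyes.cut_out("pebble_c","side"): print(r["conf"],r["xy"],S[r["mask"]].mean(0),r["mask"].sum())
print([proj(Ks,Ts,p+R@[0,0,dz]) for dz in (-.04,-.03,0)])
print("to place above",shift(C-.02*u+[0,0,.1]))
# recheck tray pose using wide mask
cv2.imwrite("pics/w6.png",np.hstack([cv2.resize(im[120:420,100:460],(432,360)),cv2.resize(S[180:300,200:320],(360,360),interpolation=cv2.INTER_CUBIC)]))
```

```text
12.25 [ 0.4927 -0.2871  0.1719] 0.02493467428233013 [ 0.0707 -0.1498  0.0257]
wrist tcp proj [278.7162 247.2009]
0.97 [278.6, 280.9] [69.1839 77.8785 90.0042] 2626
0.96 [246.3, 124.6] [126.6604 131.1919  16.5925] 589
0.89 [312.3, 115.0] [ 17.0031  19.5679 107.7114] 648
0.78 [277.0, 246.1] [139.2857  88.2602  77.3673] 196
0.68 [215.2, 323.3] [140.2857  66.7333  28.8571] 105
0.62 [281.8, 323.9] [119.3285 122.4599  33.7007] 137
0.57 [280.7, 353.8] [ 23.7888  25.9379 104.5901] 161
0.55 [247.0, 254.0] [49.7727 56.8636 64.    ] 22
[array([241.2671, 250.4371]), array([241.7562, 255.085 ]), array([243.1777, 268.5936])]
to place above [ 0.5814 -3.1867 -0.2841]
```

View pics/w6.png

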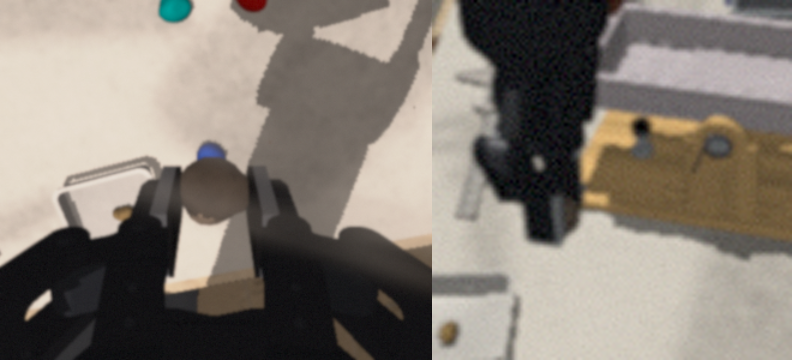

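The pebble is held centred between the pads (crop (213,190)), with its underside about 32 mm above the reported TCP height. Carrying it over the tray.

>>> apply_moves(
  rows=[
    [[0.05, -0.4, 0, 0, 0, 0, 10], [0.1, -0.8, 0, 0, 0, 0, 10], [0.15, -1, 0, 0, 0, 0, 10]],
  ],
)

```text
time_s: 12.75
tcp_pos: [0.5253, -0.188, 0.165]
ee_rot: [[0.977, -0.214, -0.004], [-0.214, -0.977, 0.003], [-0.004, -0.002, -1.0]]
force: [0.7, 0.4, -1.2]
gripper_width: 0.0251
```

>>> apply_moves(
  rows=[
    [[0.05, -0.4, 0, 0, 0, 0, 10], [0.1, -0.8, 0, 0, 0, 0, 10], [0.15, -1, 0, 0, 0, 0, 10]],
  ],
)

```text
time_s: 13.05
tcp_pos: [0.5615, -0.0933, 0.1651]
ee_rot: [[0.977, -0.213, -0.004], [-0.213, -0.977, 0.002], [-0.004, -0.001, -1.0]]
force: [0.6, -0.3, 0.2]
gripper_width: 0.0251
```

>>> apply_moves(
  rows=[
    [[0.1, -0.4, 0, 0, 0, 0, 10], [0.2, -0.8, 0, 0, 0, 0, 10], [0.27, -1, 0, 0, 0, 0, 10], [0.27, -1.0, 0, 0, 0, 0, 10], [0.27, -1.0, 0, 0, 0, 0, 10]],
  ],
)

```text
time_s: 13.55
tcp_pos: [0.6089, -0.0043, 0.1654]
ee_rot: [[0.977, -0.213, -0.004], [-0.213, -0.977, -0.0], [-0.004, 0.001, -1.0]]
force: [-0.9, 0.2, 0.2]
gripper_width: 0.0247
```

Run:
```python
from h import *
s=robot.state();p=s["tcp_pos"];print(s["time_s"],p,s["gripper_width"],s["ee_rot"])
K,T=cam("wrist"); im=eyes.snapshot("wrist")
for r in eyes.cut_out("pebble_a","wrist"):
    w=atz(K,T,r["xy"],.102)
    print(r["conf"],r["xy"],im[r["mask"]].mean(0),w,"pan",(w-C)@u,(w-C)@v)
print("to place",shift(C-.02*u+[0,0,-.03]))
# draw predicted rim
o=im.copy()
f=lambda x,y,z:tuple(int(a) for a in proj(K,T,C+x*u+y*v+[0,0,z]).round())
for z,X,Y in((.028,.113,.053),):
    q=[f(X,Y,z),f(X,-Y,z),f(-X,-Y,z),f(-X,Y,z)]
    for i in range(4): cv2.line(o,q[i],q[(i+1)%4],(0,0,255),1)
cv2.line(o,f(.044,.05,0),f(.044,-.05,0),(255,0,0),1)
q=[f(.112,.035,.028),f(.144,.035,.028),f(.144,-.035,.028),f(.112,-.035,.028)]
for i in range(4): cv2.line(o,q[i],q[(i+1)%4],(0,255,0),1)
cv2.imwrite("pics/w7.png",o)
```

```text
13.55 [ 0.6089 -0.0043  0.1654] 0.02466375498347324 [[ 0.977  -0.213  -0.004 ]
 [-0.213  -0.977  -0.0004]
 [-0.0038  0.0012 -1.    ]]
0.94 [211.5, 117.4] [115.8931 133.4913 151.2595] [0.6853 0.0255 0.102 ] pan -0.08705302756642028 -0.026357448090742686
0.83 [547.8, 295.7] [146.3878  80.7776  52.5152] [ 0.4953 -0.1998  0.102 ] pan 0.05000910141601234 0.23449499554078954
0.75 [278.2, 278.2] [76.2825 83.6386 96.9996] [0.5568 0.0073 0.102 ] pan 0.03452775943797949 0.019038604803260115
0.56 [279.2, 126.8] [121.1434 134.0681 149.9319] [ 0.6694 -0.018   0.102 ] pan -0.08090037943432385 0.019604855955865853
0.56 [546.4, 180.8] [121.6738 125.9409  12.6953] [ 0.5916 -0.1973  0.102 ] pan -0.04344188449429105 0.21143470548888374
to place [ 0.0106 -0.203   1.0225]
```

View pics/w7.png

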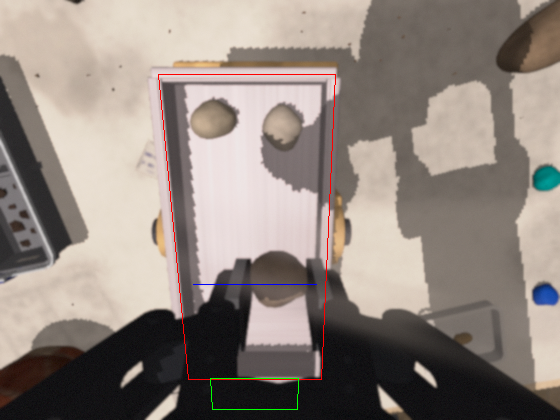

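The overlay fits within about 3 mm. The pebbles in the tray are near pan x -85 mm, so there is room around x -20. Next I'll centre and lower.

>>> apply_moves(
  rows=[
    [[0, -0.2, 0, 0, 0, 0, 10], [0, -0.2, 0, 0, 0, 0, 10], [0.03, -0.2, 0.3, 0, 0, 0, 10], [0.03, -0.2, 0.6, 0, 0, 0, 10], [0.03, -0.2, 0.85, 0, 0, 0, 10], [0.03, -0.2, 0.95, 0, 0, 0, 10], [0.03, -0.2, 0.95, 0, 0, 0, 10], [0.03, -0.2, 0.95, 0, 0, 0, 10]],
  ],
)

```text
time_s: 14.45
tcp_pos: [0.6181, 0.0137, 0.0737]
ee_rot: [[0.977, -0.215, 0.001], [-0.215, -0.977, -0.0], [0.001, -0.0, -1.0]]
force: [0.4, 0.9, 0.5]
gripper_width: 0.0248
```

>>> apply_moves(
  rows=[
    [[0, 0, 0.01, 0, 0, 0, 10], [0, 0, 0.02, 0, 0, 0, 10], [0, 0, 0.02, 0, 0, 0, 10], [0, 0, 0.02, 0, 0, 0, 10]],
  ],
)

```text
time_s: 14.85
tcp_pos: [0.6178, 0.0144, 0.0713]
ee_rot: [[0.977, -0.214, 0.001], [-0.214, -0.977, -0.0], [0.001, -0.0, -1.0]]
force: [0.3, 0.3, -0.0]
gripper_width: 0.0252
```

>>> apply_moves(
  rows=[
    [[0, 0, 0.02, 0, 0, 0, 10], [0, 0, 0.04, 0, 0, 0, 10], [0, 0, 0.06, 0, 0, 0, 10], [0, 0, 0.06, 0, 0, 0, 10]],
  ],
)

```text
time_s: 15.25
tcp_pos: [0.617, 0.0144, 0.064]
ee_rot: [[0.977, -0.214, -0.001], [-0.214, -0.977, 0.0], [-0.001, 0.0, -1.0]]
force: [0.1, -0.2, -0.4]
gripper_width: 0.0247
```

>>> apply_moves(
  rows=[
    [[0, 0, 0.01, 0, 0, 0, 10], [0, 0, 0.02, 0, 0, 0, 10], [0, 0, 0.02, 0, 0, 0, 10]],
  ],
)

```text
time_s: 15.55
tcp_pos: [0.6174, 0.0144, 0.0625]
ee_rot: [[0.977, -0.214, -0.0], [-0.214, -0.977, 0.0], [-0.0, 0.0, -1.0]]
force: [-0.1, 0.4, -0.0]
gripper_width: 0.025
```

>>> apply_moves(
  rows=[
    [[0, 0, 0, 0, 0, 0, 30], [0, 0, 0, 0, 0, 0, 36], [0, 0, 0, 0, 0, 0, 42], [0, 0, 0, 0, 0, 0, 42], [0, 0, -0.1, 0, 0, 0, 42], [0, 0, -0.3, 0, 0, 0, 42], [0, 0, -0.7, 0, 0, 0, 42], [0, 0, -1, 0, 0, 0, 42], [0, 0, -1, 0, 0, 0, 42]],
  ],
)

```text
time_s: 16.45
tcp_pos: [0.6219, 0.0143, 0.17]
ee_rot: [[0.977, -0.214, 0.012], [-0.214, -0.977, -0.0], [0.011, -0.002, -1.0]]
force: [0.6, -1.1, 0.6]
gripper_width: 0.0424
```

Run:
```python
from h import *
s=robot.state();p=s["tcp_pos"];print(s["time_s"],p,s["gripper_width"])
K,T=cam("wrist"); im=eyes.snapshot("wrist"); cv2.imwrite("pics/w8.png",im)
for r in eyes.cut_out("pebble_a","wrist"):
    w=atz(K,T,r["xy"],.102)
    print(r["conf"],r["xy"],im[r["mask"]].mean(0),w,"pan",(w-C)@u,(w-C)@v)
print("tab",C+.128*u+[0,0,.028])
```

```text
16.45 [0.6219 0.0143 0.17  ] 0.04239013789184217
0.93 [246.3, 134.4] [109.4198 126.8037 143.9106] [0.683  0.0243 0.102 ] pan -0.08507400344882392 -0.02471311043502915
0.86 [308.2, 144.1] [ 87.831   97.0287 108.6488] [ 0.667  -0.0169  0.102 ] pan -0.07834742424892703 0.019045564756218034
0.81 [278.1, 217.0] [107.0541 116.8245 134.9796] [0.6187 0.0156 0.102 ] pan -0.024184821213462843 -0.0023329251759106155
0.56 [554.5, 189.8] [103.2739 107.2522  22.613 ] [ 0.5956 -0.1876  0.102 ] pan -0.045242916177876014 0.20105225416783745
0.49 [555.4, 300.5] [129.4352  70.5648  49.114 ] [ 0.5012 -0.189   0.102 ] pan 0.046643002195431715 0.22274701563629973
tab [0.4696 0.046  0.122 ]
```

Pebble_c lies released at pan (-24, -2) mm. Now I'll shut the fingers and move over the tab.

>>> apply_moves(
  rows=[
    [[-0.3, 0, 0, 0, 0, 0, 0], [-0.6, 0, 0, 0, 0, 0, 0], [-0.76, 0, 0, 0, 0, 0, 0]],
  ],
)

```text
time_s: 16.85
tcp_pos: [0.5395, 0.031, 0.1603]
ee_rot: [[0.977, -0.214, -0.005], [-0.214, -0.977, 0.0], [-0.005, 0.001, -1.0]]
force: [-1.3, -0.3, -0.5]
gripper_width: 0.0001
```

>>> apply_moves(
  rows=[
    [[-0.4, 0, 0, 0, 0, 0, 0], [-0.76, 0, 0, 0, 0, 0, 0], [-0.76, 0, 0.3, 0, 0, 0, 0], [-0.76, 0, 0.4, 0, 0, 0, 0], [-0.76, 0, 0.4, 0, 0, 0, 0], [-0.76, 0, 0.4, 0, 0, 0, 0]],
  ],
)

```text
time_s: 17.45
tcp_pos: [0.4691, 0.0468, 0.1223]
ee_rot: [[0.977, -0.215, -0.002], [-0.215, -0.977, -0.0], [-0.002, 0.0, -1.0]]
force: [0.3, -0.2, -0.1]
gripper_width: 0.0002
```

```bash
cat >> h.py <<'E'
def meas(n=6,c="side"):
    F=[];P=[]
    for i in range(n):
        s=robot.state(); F.append(s["force"]); P.append(s["tcp_pos"]); im=eyes.snapshot(c)
    F=np.array(F); print("t",s["time_s"],"F",F.mean(0),"sd",F.std(0)/n**.5,"tcp",P[-1],"grip",s["gripper_width"]); return im
E
python3 - <<'E'
from h import *
im=meas(5)[110:320,210:420]; w=eyes.snapshot("wrist")
print(shift([.468,.047,.09]))
cv2.imwrite("pics/w9.png",np.hstack([cv2.resize(w,(480,360)),cv2.resize(im,(315,360),interpolation=cv2.INTER_CUBIC)]))
E
```

```text
t 17.65 F [ 0.256  -0.2022  0.2843] sd [0.1379 0.2239 0.1176] tcp [0.4702 0.0469 0.1235] grip -0.0002664884300235687
[-0.0184  0.0029  0.3334]
```

View pics/w9.png

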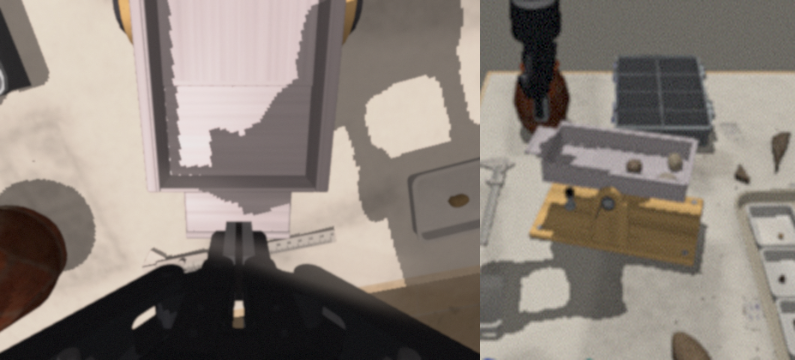

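The fingers are centred on the tab: their column is 238 against 187–290 for the tab, and the footprint is near its mid-length. Pressing down slowly.

>>> apply_moves(
  rows=[
    [[0, 0, 0.08, 0, 0, 0, 0], [0, 0, 0.16, 0, 0, 0, 0], [0, 0, 0.2, 0, 0, 0, 0], [0, 0, 0.23, 0, 0, 0, 0], [0, 0, 0.26, 0, 0, 0, 0], [0, 0, 0.29, 0, 0, 0, 0], [0, 0, 0.32, 0, 0, 0, 0], [0, 0, 0.32, 0, 0, 0, 0]],
  ],
)

```text
time_s: 18.55
tcp_pos: [0.4687, 0.047, 0.0902]
ee_rot: [[0.977, -0.214, -0.001], [-0.214, -0.977, -0.0], [-0.001, 0.0, -1.0]]
force: [-0.1, 0.7, -1.3]
gripper_width: -0.0002
```

>>> apply_moves(
  rows=[
    [[0, 0, 0.02, 0, 0, 0, 0], [0, 0, 0.04, 0, 0, 0, 0], [0, 0, 0.06, 0, 0, 0, 0], [0, 0, 0.06, 0, 0, 0, 0]],
  ],
)

```text
time_s: 18.95
tcp_pos: [0.4688, 0.047, 0.0845]
ee_rot: [[0.977, -0.214, -0.0], [-0.214, -0.977, 0.0], [-0.0, -0.0, -1.0]]
force: [-0.7, 0.4, 0.7]
gripper_width: 0.0001
```

Run:
```python
from h import *
meas(5)
```

```text
t 19.15 F [-0.9652  0.5011  1.7424] sd [0.1475 0.0414 0.2805] tcp [0.4689 0.047  0.0847] grip -0.0002206012969270871
```

Contact made: about 1.5 N with the TCP near z 0.088. Buffer contact should come at a TCP z of roughly 0.038–0.022.

>>> apply_moves(
  rows=[
    [[0, 0, 0.03, 0, 0, 0, 0], [0, 0, 0.06, 0, 0, 0, 0], [0, 0, 0.09, 0, 0, 0, 0], [0, 0, 0.12, 0, 0, 0, 0], [0, 0, 0.15, 0, 0, 0, 0], [0, 0, 0.18, 0, 0, 0, 0], [0, 0, 0.21, 0, 0, 0, 0], [0, 0, 0.24, 0, 0, 0, 0], [0, 0, 0.27, 0, 0, 0, 0], [0, 0, 0.3, 0, 0, 0, 0], [0, 0, 0.33, 0, 0, 0, 0], [0, 0, 0.36, 0, 0, 0, 0], [0, 0, 0.39, 0, 0, 0, 0], [0, 0, 0.41, 0, 0, 0, 0], [0, 0, 0.41, 0, 0, 0, 0]],
  ],
)

```text
time_s: 20.7
tcp_pos: [0.469, 0.0469, 0.0434]
ee_rot: [[0.977, -0.214, -0.0], [-0.214, -0.977, -0.0], [-0.0, 0.0, -1.0]]
force: [-3.2, 0.8, 2.4]
gripper_width: -0.0002
```

Run:
```python
from h import *
meas(5)
```

```text
t 20.9 F [-3.0313  0.2195  1.6832] sd [0.1442 0.1845 0.1688] tcp [0.4689 0.0469 0.0437] grip 0.00012597437880161946
```

There is sideways friction at the tab: 3 N towards the robot. I'll relieve it by shifting outward, then creep on to the buffer.

>>> apply_moves(
  rows=[
    [[-0.01, 0, 0, 0, 0, 0, 0], [-0.02, 0, 0, 0, 0, 0, 0], [-0.03, 0, 0.01, 0, 0, 0, 0], [-0.03, 0, 0.02, 0, 0, 0, 0], [-0.03, 0, 0.03, 0, 0, 0, 0], [-0.03, 0, 0.04, 0, 0, 0, 0], [-0.03, 0, 0.04, 0, 0, 0, 0]],
  ],
)

```text
time_s: 21.65
tcp_pos: [0.466, 0.0477, 0.0395]
ee_rot: [[0.977, -0.214, -0.0], [-0.214, -0.977, 0.0], [-0.0, -0.0, -1.0]]
force: [1.8, 0.6, 2.7]
gripper_width: -0.0002
```

Run:
```python
from h import *
meas(5)
```

```text
t 21.85 F [0.9826 0.2366 2.1465] sd [0.1874 0.1714 0.3115] tcp [0.466  0.0476 0.0396] grip -0.0001840583075355406
```

>>> apply_moves(
  rows=[
    [[0, 0, 0.01, 0, 0, 0, 0], [0, 0, 0.02, 0, 0, 0, 0], [0, 0, 0.03, 0, 0, 0, 0], [0, 0, 0.03, 0, 0, 0, 0]],
  ],
)

```text
time_s: 22.3
tcp_pos: [0.4657, 0.0476, 0.0364]
ee_rot: [[0.977, -0.214, -0.001], [-0.214, -0.977, -0.0], [-0.001, 0.0, -1.0]]
force: [0.2, -1.2, 1.5]
gripper_width: 0.0001
```

Run:
```python
from h import *
meas(5)
```

```text
t 22.5 F [-0.1769  0.0739  1.3676] sd [0.1054 0.2893 0.0907] tcp [0.4658 0.0476 0.0365] grip 0.0003310139134919839
```

>>> apply_moves(
  rows=[
    [[0, 0, 0.01, 0, 0, 0, 0], [0, 0, 0.02, 0, 0, 0, 0], [0, 0, 0.03, 0, 0, 0, 0], [0, 0, 0.03, 0, 0, 0, 0]],
  ],
)

```text
time_s: 22.95
tcp_pos: [0.4661, 0.0476, 0.0335]
ee_rot: [[0.977, -0.214, -0.0], [-0.214, -0.977, -0.0], [0.0, 0.0, -1.0]]
force: [0.8, 0.0, 1.9]
gripper_width: -0.0002
```

Run:
```python
from h import *
meas(5)
```

```text
t 23.15 F [-0.0669 -0.1624  1.7819] sd [0.2461 0.13   0.2384] tcp [0.4661 0.0476 0.0337] grip -7.292792158722908e-05
```

>>> apply_moves(
  rows=[
    [[0, 0, 0.01, 0, 0, 0, 0], [0, 0, 0.02, 0, 0, 0, 0], [0, 0, 0.02, 0, 0, 0, 0]],
  ],
)

```text
time_s: 23.5
tcp_pos: [0.4661, 0.0476, 0.0316]
ee_rot: [[0.977, -0.214, 0.0], [-0.214, -0.977, 0.0], [0.0, -0.0, -1.0]]
force: [-0.1, -0.7, 0.9]
gripper_width: 0.0001
```

Run:
```python
from h import *
meas(5)
```

```text
t 23.7 F [ 0.2218 -0.2369  1.5714] sd [0.2121 0.1829 0.1451] tcp [0.4661 0.0476 0.0317] grip -8.646029582367782e-05
```

>>> apply_moves(
  rows=[
    [[0, 0, 0.01, 0, 0, 0, 0], [0, 0, 0.02, 0, 0, 0, 0], [0, 0, 0.02, 0, 0, 0, 0]],
  ],
)

```text
time_s: 24.05
tcp_pos: [0.466, 0.0476, 0.0296]
ee_rot: [[0.977, -0.214, -0.0], [-0.214, -0.977, 0.0], [-0.0, -0.0, -1.0]]
force: [-0.2, -0.3, 1.8]
gripper_width: 0.0004
```

Run:
```python
from h import *
meas(5)
```

```text
t 24.25 F [ 0.1557 -0.0038  1.9122] sd [0.2333 0.1047 0.1529] tcp [0.466  0.0476 0.0297] grip -0.00021927622855588068
```

>>> apply_moves(
  rows=[
    [[0, 0, 0.01, 0, 0, 0, 0], [0, 0, 0.02, 0, 0, 0, 0], [0, 0, 0.02, 0, 0, 0, 0]],
  ],
)

```text
time_s: 24.6
tcp_pos: [0.466, 0.0476, 0.0276]
ee_rot: [[0.977, -0.214, -0.0], [-0.214, -0.977, 0.0], [-0.0, -0.0, -1.0]]
force: [0.8, 0.4, 1.4]
gripper_width: 0.0003
```

Run:
```python
from h import *
im=meas(5)
K,T=cam("side")
for r in eyes.cut_out("pebble_a","side"):
    if r["xy"][1]<240: print(r["conf"],r["xy"])
cv2.imwrite("pics/s10.png",cv2.resize(im[110:320,210:420],(600,600),interpolation=cv2.INTER_CUBIC))
```

```text
t 24.8 F [ 0.4653 -0.161   1.5612] sd [0.1602 0.1985 0.2869] tcp [0.466  0.0476 0.0276] grip -2.5820449560565478e-05
0.5 [270.8, 212.0]
```

>>> apply_moves(
  rows=[
    [[0, 0, 0.01, 0, 0, 0, 0], [0, 0, 0.02, 0, 0, 0, 0], [0, 0, 0.02, 0, 0, 0, 0]],
  ],
)

```text
time_s: 25.2
tcp_pos: [0.4664, 0.0476, 0.0259]
ee_rot: [[0.977, -0.214, 0.0], [-0.214, -0.977, -0.0], [0.0, -0.0, -1.0]]
force: [-0.5, -0.2, 3.3]
gripper_width: -0.0
```

Run:
```python
from h import *
meas(5)
```

```text
t 25.4 F [-0.3049 -0.5343  3.9437] sd [0.2016 0.3295 0.2428] tcp [0.4664 0.0476 0.0259] grip -2.1070700437264562e-05
```

>>> apply_moves(
  rows=[
    [[0, 0, 0.01, 0, 0, 0, 0], [0, 0, 0.02, 0, 0, 0, 0], [0, 0, 0.02, 0, 0, 0, 0]],
  ],
)

```text
time_s: 25.75
tcp_pos: [0.4667, 0.0475, 0.0243]
ee_rot: [[0.977, -0.214, 0.001], [-0.214, -0.977, -0.0], [0.001, -0.0, -1.0]]
force: [-0.3, -1.3, 7.0]
gripper_width: 0.0001
```

Run:
```python
from h import *
meas(5)
```

```text
t 25.95 F [-0.0636 -1.1092  7.1835] sd [0.2915 0.2121 0.1956] tcp [0.4668 0.0475 0.0243] grip 0.0001563491564342517
```

View pics/s10.png

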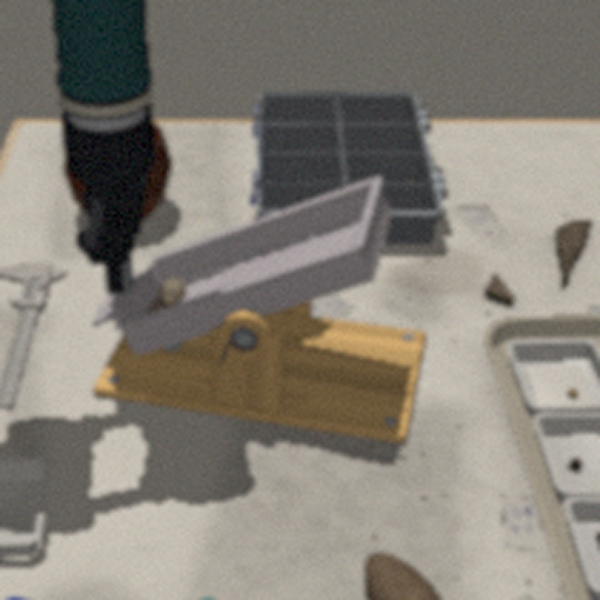

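The buffer is met near a TCP z of 0.027. The tray is tilted, and the side view shows a pebble in the bay end at (172,290) with the visible plain floor empty. I'll press 1 mm more, for about 9–10 N, and check all three pebbles from the top camera.

>>> apply_moves(
  rows=[
    [[0, 0, 0.005, 0, 0, 0, 0], [0, 0, 0.01, 0, 0, 0, 0], [0, 0, 0.01, 0, 0, 0, 0], [0, 0, 0.01, 0, 0, 0, 0]],
  ],
)

```text
time_s: 26.4
tcp_pos: [0.4669, 0.0475, 0.0236]
ee_rot: [[0.977, -0.214, 0.001], [-0.214, -0.977, -0.0], [0.001, -0.0, -1.0]]
force: [-1.9, -1.3, 9.3]
gripper_width: -0.0
```

Run:
```python
from h import *
im=meas(6,"top")
K,T=cam("top"); th=.49
xu=u*np.cos(th)+np.array([0,0,-np.sin(th)]); n=u*np.sin(th)+np.array([0,0,np.cos(th)])
piv=C-[0,0,.009]; O=piv+.009*n
for r in eyes.cut_out("pebble_a","top"):
    o,d=ray(K,T,r["xy"]); t=((O+.004*n-o)@n)/(d@n); w=o+d*t-O
    print(round(r["conf"],2),r["xy"],"pan",w@xu,w@v)
print("bay edge px",proj(K,T,O+.044*xu+.05*v),proj(K,T,O+.044*xu-.05*v))
cv2.imwrite("pics/t11.png",cv2.resize(im[120:270,170:320],(600,600),interpolation=cv2.INTER_CUBIC))
```

```text
t 26.65 F [-0.8474 -1.0455  9.0112] sd [0.2397 0.1792 0.1589] tcp [0.4669 0.0475 0.0236] grip -0.00010679985883966528
0.64 [369.7, 263.7] pan 0.12310348814681495 0.31466211212470124
0.56 [392.6, 204.8] pan -0.02799499911678908 0.328120844323331
bay edge px [263.4624 209.5419] [220.4749 201.0109]
```

View pics/t11.png

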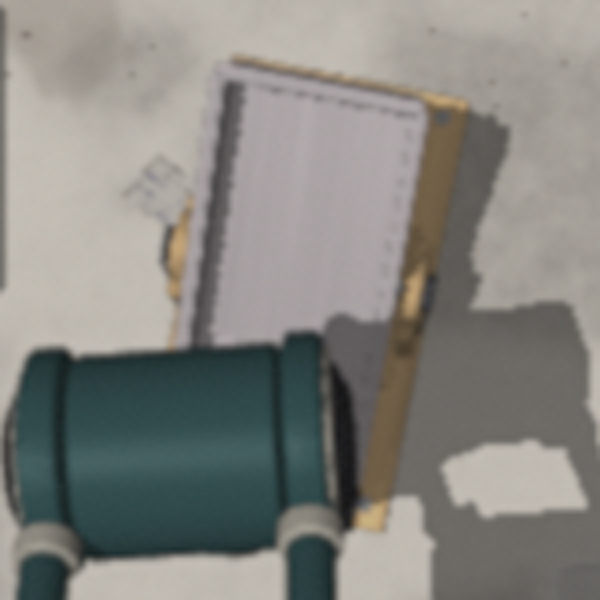

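Run:
```python
from h import *
im=meas(8,"wrist")
K,T=cam("wrist"); th=.49
xu=u*np.cos(th)+np.array([0,0,-np.sin(th)]); n=u*np.sin(th)+np.array([0,0,np.cos(th)])
piv=C-[0,0,.009]; O=piv+.009*n
for r in eyes.cut_out("pebble_a","wrist"):
    o,d=ray(K,T,r["xy"]); t=((O+.004*n-o)@n)/(d@n); w=o+d*t-O
    print(round(r["conf"],2),r["xy"],im[r["mask"]].mean(0),"pan",w@xu,w@v)
a,b=[tuple(int(q) for q in proj(K,T,O+.044*xu+s*v-.0*n)) for s in(.05,-.05)]
print(a,b); cv2.line(im,a,b,(255,0,0),1); cv2.imwrite("pics/w12.png",im)
```

```text
t 27.1 F [-0.9766 -0.6031  8.6869] sd [0.1316 0.1217 0.1854] tcp [0.4668 0.0475 0.0236] grip -3.106996284189753e-05
0.87 [222.1, 183.7] [119.5888 138.5468 157.1622] pan 0.09328810929997308 -0.025963513692347735
0.75 [281.8, 189.2] [ 79.7225  92.0836 109.2508] pan 0.0965159083486303 0.0004723880073418298
0.69 [343.4, 192.0] [ 93.7002 103.6932 115.973 ] pan 0.09819833235979898 0.028363388493433853
(425, 67) (137, 67)
```

View pics/w12.png

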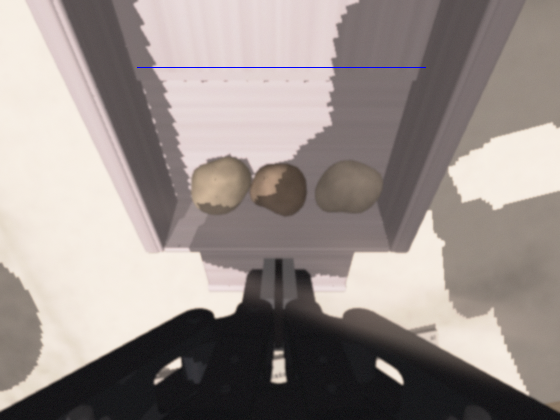

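All three pebbles lie in the bay at pan x 93–98 mm, below the step line. The tab has been held at about 9 N, roughly 9 N on the buffer, for over 0.7 s. One more short hold, then a slow controlled rise.

>>> apply_moves(
  rows=[
    [[0, 0, 0, 0, 0, 0, 0], [0, 0, 0, 0, 0, 0, 0], [0, 0, 0, 0, 0, 0, 0], [0, 0, -0.01, 0, 0, 0, 0], [0, 0, -0.02, 0, 0, 0, 0], [0, 0, -0.04, 0, 0, 0, 0], [0, 0, -0.06, 0, 0, 0, 0], [0, 0, -0.08, 0, 0, 0, 0], [0, 0, -0.1, 0, 0, 0, 0], [0, 0, -0.12, 0, 0, 0, 0], [0, 0, -0.14, 0, 0, 0, 0], [0, 0, -0.16, 0, 0, 0, 0], [0, 0, -0.18, 0, 0, 0, 0], [0, 0, -0.2, 0, 0, 0, 0], [0, 0, -0.22, 0, 0, 0, 0], [0, 0, -0.24, 0, 0, 0, 0], [0, 0, -0.26, 0, 0, 0, 0], [0, 0, -0.28, 0, 0, 0, 0], [0, 0, -0.3, 0, 0, 0, 0], [0, 0, -0.32, 0, 0, 0, 0]],
  ],
)

```text
time_s: 29.2
tcp_pos: [0.4662, 0.0475, 0.0549]
ee_rot: [[0.977, -0.214, 0.0], [-0.214, -0.977, -0.0], [0.0, 0.0, -1.0]]
force: [-2.0, -0.6, 1.0]
gripper_width: -0.0
```

>>> apply_moves(
  rows=[
    [[0, 0, -0.02, 0, 0, 0, 0], [0, 0, -0.04, 0, 0, 0, 0], [0, 0, -0.06, 0, 0, 0, 0], [0, 0, -0.08, 0, 0, 0, 0], [0, 0, -0.1, 0, 0, 0, 0], [0, 0, -0.12, 0, 0, 0, 0], [0, 0, -0.14, 0, 0, 0, 0], [0, 0, -0.16, 0, 0, 0, 0], [0, 0, -0.18, 0, 0, 0, 0], [0, 0, -0.2, 0, 0, 0, 0], [0, 0, -0.22, 0, 0, 0, 0], [0, 0, -0.24, 0, 0, 0, 0], [0, 0, -0.26, 0, 0, 0, 0], [0, 0, -0.28, 0, 0, 0, 0], [0, 0, -0.29, 0, 0, 0, 0], [0, 0, -0.3, 0, 0, 0, 0], [0, 0, -0.31, 0, 0, 0, 0], [0, 0, -0.32, 0, 0, 0, 0], [0, 0, -0.33, 0, 0, 0, 0], [0, 0, -0.34, 0, 0, 0, 0]],
  ],
)

```text
time_s: 31.2
tcp_pos: [0.466, 0.0476, 0.0887]
ee_rot: [[0.977, -0.214, -0.0], [-0.214, -0.977, -0.0], [-0.0, 0.0, -1.0]]
force: [0.0, -0.6, 0.3]
gripper_width: 0.0002
```

>>> apply_moves(
  rows=[
    [[0, 0, -0.01, 0, 0, 0, 0], [0, 0, -0.02, 0, 0, 0, 0], [0, 0, -0.03, 0, 0, 0, 0], [0, 0, -0.04, 0, 0, 0, 0], [0, 0, -0.05, 0, 0, 0, 0], [0, 0, -0.1, 0, 0, 0, 0], [0, 0, -0.2, 0, 0, 0, 0], [0, 0, -0.5, 0, 0, 0, 0], [0, 0, -0.8, 0, 0, 0, 0], [0, 0, -0.8, 0, 0, 0, 0]],
  ],
)

```text
time_s: 32.2
tcp_pos: [0.47, 0.0478, 0.1745]
ee_rot: [[0.977, -0.214, 0.01], [-0.214, -0.977, 0.001], [0.01, -0.003, -1.0]]
force: [0.7, -0.5, 1.6]
gripper_width: -0.0003
```

Run:
```python
from h import *
im=meas(3,"wrist")
for c,z in (("wrist",.099),("top",.099)):
  K,T=cam(c); im=eyes.snapshot(c)
  for r in eyes.cut_out("pebble_a",c):
    w=atz(K,T,r["xy"],z)-C; print(c,round(r["conf"],2),r["xy"],"pan",w@u,w@v)
Ks,Ts=cam("side"); S=eyes.snapshot("side"); S0=cv2.imread("pics/side0.png")
# tray level: compare far-end tray region with initial image
A=(slice(160,235),slice(300,365)); print("diff far end",np.abs(S[A].astype(int)-S0[A]).mean(), "bg", np.abs(S[300:370,300:400].astype(int)-S0[300:370,300:400]).mean())
for n in("pan","jug","find_dish","river_stone"):
    r=eyes.cut_out(n,"side"); print(n,r[0]["xy"] if r else None)
```

```text
t 32.3 F [ 0.7974 -0.1854  0.5293] sd [0.1102 0.2053 0.4974] tcp [0.4671 0.0477 0.1703] grip -0.0003357120107491146
wrist 0.94 [245.0, 163.5] pan 0.0957594764186665 -0.025184006675720523
wrist 0.93 [320.4, 170.2] pan 0.10067543058903838 0.029718668121635962
wrist 0.87 [279.6, 167.1] pan 0.09839270763194098 -6.749656789580119e-05
top 0.61 [370.8, 262.6] pan 0.11476311687692584 0.30469328643822224
diff far end 5.054495726495727 bg 3.5823809523809524
pan [300.8, 204.9]
jug [251.5, 171.4]
find_dish [208.1, 285.9]
river_stone [352.4, 324.5]
```

```bash
python3 -c "
from h import *
print(robot.hand_in(), robot.state()['time_s'])"
```

```text
the job is handed in; nothing more can be done
the job is handed in; nothing more can be done
```

The job is handed in. As far as my checks show, all three pebbles are in the sunken bay, the tray is back up to level and the fingers are clear of it. The clock read 32.3 s in the last check before hand-in.

- **Grasp and placing:** The first three grasps closed above the pebble without moving it. The fingertips really end about 33 mm behind the reported TCP, so I had to go that much lower. The fourth grasp held, and I released the pebble on the plain floor at about (-24, -2) mm in the pan's frame.
- **Pressing:** I met the buffer with the TCP at about z = 0.027. I then held about 9 N at the tab for about 1 s. That works out to roughly 8–10 N on the buffer, estimated from lever arms and stiffness because the buffer force can't be read directly. A wrist picture during the hold showed all three pebbles in the bay.
- **Return:** I raised the tab at about 20 mm/s, and no snap-back showed in the readings.
- **Last checks:**
  - The wrist camera puts the pebbles at pan x of about 96, 98 and 101 mm.
  - The side image matches the tray's starting (level) look, with only slightly more difference than the background.
  - The bystanders' outlines are within a few pixels of where they started.
  - The last top-camera check found none of the pebbles in the bay. I think the arm was in the way, as it was during the hold, so the final pebble positions rest on the wrist camera alone.

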